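Slide a temperature probe into its calibration well

ROBOT

A 6-joint arm with a two-finger parallel gripper is mounted at the origin on the work surface. World frame = base frame: x ahead of the robot, y to its left, z up, the work surface at z = 0. Lengths are in mm, angles in degrees, forces in N, time in s.
With the tool pointing down it reaches from about 350 to 850 mm from the base axis. Payload 8.1 kg.
Tool frame: the origin (TCP) lies at the centre of the arm's flange, where the gripper is bolted on; the fingertips stand 173 mm ahead of it and the grasp point (between the pads) lies 155 mm ahead of it; z points along the fingers, y is the line along which they close (so a half turn about z gives the same grasp; the last joint's range is limited). The gripper opens to 85 mm and grips with 20 to 120 N. Pads are 22 mm wide; open, the fingers measure 114 mm over their backs; the gripper's body (76 mm by 85 mm) begins 54 mm behind the grasp point. The pads swing forward as they close: fully open they stand 13 mm farther back than shut.
Start: joints at [70.279, 7.471, 85.268, -0, 87.261, -4.893], TCP at [153.531, 580.03, 404.692] pointing down, gripper open.
Joint ranges: [-169.43, 169.43], [-51.17, 129.36], [1.28, 143.12], [-76.62, 256.62], [0, 156.53], [-152.29, 152.29]. Speed limits (degrees/s): [136.94, 136.94, 159.86, 180, 180, 180].

INTERFACE

Orientations are given as [roll, pitch, yaw] about the fixed x, y, z axes, in that order (R = Rz(yaw) Ry(pitch) Rx(roll)).
In Python, from bench import * gives the robot as it stands.
- The arm moves only by the shell command python3 -m jog 'ROWS' [FORCE]. ROWS is text: rows parted by semicolons, each of 7 numbers parted by spaces: the shift along the tool's x, y, z scaled (see below), then the turn, a rotation vector about the tool's x, y, z scaled (see below), then the closure, from -1 (fully open) to 1 (shut). In form: tx ty tz wx wy wz hand; .... A call has 1 to 5 rows; each row shifts and turns the commanded pose from where the row before left it, along the tool's axes as they then stand; what a row does not reach is not made up. The controller multiplies each number of a shift by 0.1 m and each number of a turn by 60 degrees. A row lasts 1/8 s, in which the tool goes at most 62.5 mm and 10.7 degrees, less where a joint would pass 70% of its speed; a pose out of reach is approached as far as the arm can. A call with a number of a shift or a turn outside -1 to 1 is refused whole. A call with a gripper value outside its range is refused whole. The fingers move at their own pace and stop on an object; FORCE is the grip in N (left out, the last holds). Time passes only in rows, so rows that do not move let the fingers close. It gives the time, the measured TCP pose, the force, the opening and the grip force at its end, in the units of the state.
- sense(): the state, without advancing time (a new reading comes with each control period).
- snapshot(name): name is "side" or "top"; returns a dict with "img" (480x640x3 uint8, red, green, blue), "fx", "fy", "cx", "cy" (pixels), "extrinsics" (4x4, takes a point from camera to world coordinates). Camera axes: x right, y down, z forward; pixel columns grow to the right and rows downward; lengths in mm; the calibration is good to about 2 mm. A picture is of the moment at which its call begins. There is no depth.
- hand_in(): hands the job in; it is judged then, once.
The state is a dict: "time": time; "joint_pos": joint angles; "qd": joint speeds; "joint_efforts": joint torques, N m; "tool_pos": TCP position; "tcp_rot": TCP orientation; "ft_force": force on the tool from outside, world axes, zero at the start; "wrist_torque": the same for the moment, N m; "finger_gap": finger opening in mm; "grip_force": force on a finger pad.
Only numpy, scipy, OpenCV 4.12 (cv2) and the standard library are available. Lean on these libraries where they do the work, as an engineer would, in place of code of your own. Each camera call takes 0.05 s, during which the arm holds its last target. There are 200 camera calls.

TASK

Take the red temperature probe from the rack, touch its tip down on the green spot of the calibrator's cover plate, and slide it, tip on the plate, across to the red-ringed well until it drops in. Let go so that it stands upright in the well with its collar resting on the plate. Leave the yellow probe in the rack.

Things in the scene. Friction and masses are not known exactly. Their poses are not given: they have to be found in the camera images.
- red_probe_grip (a point): Centre of the red grip of the loose 140 g probe: upright cylinder 28 mm across, 60 mm tall. Below it a collar 58 mm across, 6 mm thick, and a 16 mm stem tapering over its last 12 mm to an 8 mm tip. From this point down: collar underside (on the grey rack's top at the start) 36 mm, tip 76 mm. z is up the probe. The other probe is 100 mm away along this one's y; fingers closing along x are clear of it.
- yellow_probe_grip (a point): The same point on the yellow probe, which is alike but for its yellow grip; it stands upright in the other place of the same rack (90 x 190 x 45 mm).
- green_spot (a point): Centre, at the surface, of a green disc 40 mm across on the level, rigid aluminium cover plate of the calibrator, a fixed box 170 (x) x 220 (y) x 75 mm (z up) whose top is the plate. The plate is flat from here to the red well, 68 mm away along +y. A like well with a yellow ring lies 68 mm along -y.
- red_well (a point): Centre of the mouth, at the plate's surface, of the red-ringed round well in the cover plate: 36 mm across, 52 mm deep; z up, axes as the green spot's. With the red probe home, the centre of its grip is 36 mm above this point; with its tip on the plate, 76 mm above the plate.
Things that resemble listed ones, but are neither listed nor needed, are in the scene too. Leave any pink look-alike of the part that bears red_probe_grip alone.

How it is judged:
By the outcome, as a careful person would: the job done as asked, in the order asked, and still so for the second after the job is handed in, with the robot touching nothing.
It also fails if it takes over 48 s, if anything falls off the work surface, if the arm or the gripper's body presses on something with over 40 N, if the wrist force passes 120 N, or if a joint passes its speed limit or range.

## Working session

There is one attempt and no reset: what is moved stays moved. The work goes in short steps, Python scripts to look and compute and a shell command to move; the robot and the scene stay as the last step left them, time stands still between calls to the robot, and variables do not carry over. Pictures are saved under pics/ and viewed, at most 10 in all, crops included, and the job is handed in when it is done.

```bash
mkdir -p pics; python3 - <<'E'
from bench import *
import cv2,numpy as np
for n in("side","top"):
    s=snapshot(n); cv2.imwrite(f"pics/{n}0.png",s["img"][:,:,::-1]); print(n,s["fx"],s["cx"],s["cy"],np.round(s["extrinsics"],3).tolist())
s=sense();print(s)
E
```

```text
side 535.6924032456859 312.38841705539346 251.18771090886653 [[0.674, -0.456, 0.581, -138.79], [-0.739, -0.401, 0.542, -603.344], [-0.014, -0.794, -0.607, 756.39], [0.0, 0.0, 0.0, 1.0]]
top 459.63909304617897 319.5315016078906 236.77717973399405 [[-0.015, -0.992, 0.125, 394.884], [-0.999, 0.01, -0.034, -8.724], [0.033, -0.126, -0.992, 949.367], [0.0, 0.0, 0.0, 1.0]]
{'time': 0.1, 'joint_pos': array([ 7.02787382e+01,  7.50911164e+00,  8.53241075e+01,  1.74045992e-03,
        8.72622971e+01, -4.89409115e+00]), 'qd': array([ 0.01628544, -0.22627683, -0.18398935, -0.00619587,  0.06470107,
        0.01282633]), 'joint_efforts': array([ 1.85951627e-03, -5.70939982e+01, -5.01951742e+01, -2.97166230e-05,
        7.79851049e-03,  3.39513872e-05]), 'tool_pos': array([153.45288003, 579.82248382, 403.75626838]), 'tcp_rot': array([-1.79904980e+02, -9.88087642e-03,  1.65172737e+02]), 'ft_force': array([ 0.96341339,  0.22893596, -0.04871044]), 'wrist_torque': array([ 0.05869515, -0.011728  , -0.04336628]), 'grip_force': 0.0, 'finger_gap': 85.2023963837821}
```

View pics/side0.png

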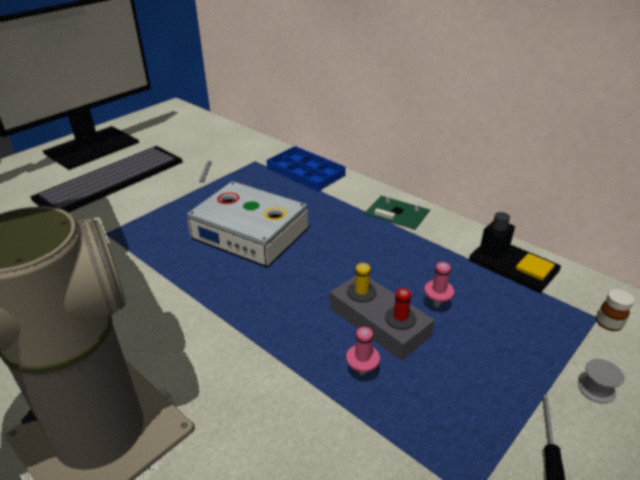

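View pics/top0.png

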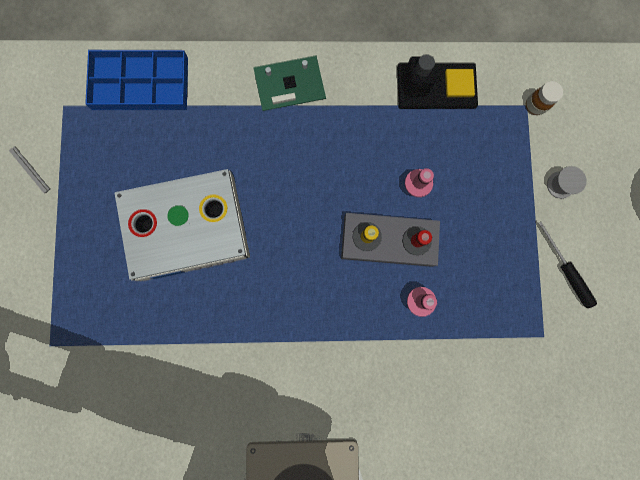

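Side view: red probe grip at about (402,305) and yellow at (362,280), with pink decoys at (442,277) and (364,340). On the plate, the red ring is at (228,198) and the green spot at (252,206). Top view: red grip (423,238), yellow (371,233), red ring (143,223), green (178,215), yellow ring (213,208).

```bash
cat > h.py <<'E'
from bench import *
import cv2,numpy as np
def ray(s,u,v):
    E=s["extrinsics"]; d=E[:3,:3]@[(u-s["cx"])/s["fx"],(v-s["cy"])/s["fy"],1]; return E[:3,3],d/np.linalg.norm(d)
def onz(s,u,v,z):
    o,d=ray(s,u,v); return o+d*(z-o[2])/d[2]
def tri(a,pa,b,pb):
    o1,d1=ray(a,*pa);o2,d2=ray(b,*pb)
    t=np.linalg.lstsq(np.c_[d1,-d2],o2-o1,rcond=None)[0]; p,q=o1+d1*t[0],o2+d2*t[1]
    return (p+q)/2,np.linalg.norm(p-q)
def blob(s,kind,near,r=22):
    h=cv2.cvtColor(s["img"],cv2.COLOR_RGB2HSV); H,S,V=cv2.split(h)
    m={"red":((H<6)|(H>174))&(S>190)&(V>70),"ring":((H<10)|(H>170))&(S>110)&(V>70),"green":(H>45)&(H<85)&(S>100),"yellow":(H>18)&(H<32)&(S>130)&(V>80)}[kind]
    k=np.zeros(m.shape,np.uint8);cv2.circle(k,near,r,1,-1); m=(m&(k>0)).astype(np.uint8)
    c=max(cv2.findContours(m,cv2.RETR_EXTERNAL,cv2.CHAIN_APPROX_NONE)[0],key=cv2.contourArea)
    return cv2.minAreaRect(c)[0],cv2.fitEllipse(c),cv2.boundingRect(c)
E
python3 - <<'E'
from h import *
np.set_printoptions(precision=1,suppress=True)
T,S=snapshot("top"),snapshot("side")
for n,k,t,s,z in[("rgrip","red",(423,238),(402,305),81),("ygrip","yellow",(371,233),(362,280),81),("rwell","ring",(143,223),(228,198),75),("green","green",(178,215),(252,206),75),("ywell","yellow",(213,208),(275,213),75)]:
    a,b=blob(T,k,t),blob(S,k,s)
    i=0 if "grip" in n else 1
    pa=a[0] if i==0 else a[1][0]; pb=b[0] if i==0 else b[1][0]
    print(n,np.array(pa),a[2],np.array(pb),b[2],onz(T,*pa,z),onz(S,*pb,z),*tri(T,pa,S,pb))
E
```

```text
rgrip [424.5 238. ] (418, 231, 14, 15) [401. 311.] (394, 302, 15, 19) [ 500.1 -240.1   81. ] [ 482. -241.   81.] [ 497.2 -238.5   70.4] 11.786153043387667
ygrip [370.1 234.3] (362, 225, 17, 18) [361.5 285. ] (355, 276, 14, 19) [ 508.3 -135.5   81. ] [ 491.  -143.5   81. ] [ 507.8 -135.3   66.2] 6.770955256174688
rwell [142.1 222.9] (128, 210, 29, 27) [227.9 197.7] (218, 194, 21, 10) [535.4 298.4  75. ] [535.8 301.6  75. ] [534.5 298.4  76.9] 1.7556598099198883
green [177.5 215.2] (168, 206, 20, 20) [250.7 205.4] (244, 202, 15, 8) [549.7 232.   75. ] [548.7 233.9  75. ] [548.8 232.5  75.6] 1.9347740164425775
ywell [212.7 207.9] (199, 195, 28, 27) [274.6 213. ] (264, 209, 22, 11) [563.3 165.4  75. ] [563.  167.8  75. ] [562.4 165.8  76.3] 1.8938831837273922
```

The wells agree in both views, with a pitch of 68 mm, but the grip masks are cut off. I'll look at a crop.

```bash
python3 - <<'E'
from h import *
T,S=snapshot("top"),snapshot("side")
c=np.hstack([cv2.resize(T["img"][205:275,340:445],None,fx=3.8,fy=7.6/2*1,interpolation=cv2.INTER_CUBIC),cv2.resize(S["img"][255:325+0,335:440],None,fx=3.8,fy=3.8,interpolation=cv2.INTER_CUBIC)])
cv2.imwrite("pics/crop.png",c[:,:,::-1]);print(c.shape)
E
```

```text
(266, 798, 3)
```

View pics/crop.png

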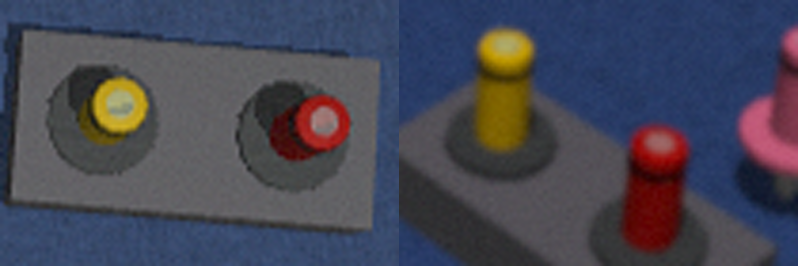

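Left crop (top view): red collar centre at about (417.1,240.5), knob top (425,237.1). Yellow collar (367.1,236.6), knob top (371.3,232.4). Right crop (side view): red knob top face at about (403.4,292).

```bash
python3 - <<'E'
from h import *
np.set_printoptions(precision=1,suppress=True)
T,S=snapshot("top"),snapshot("side")
for n,c,k,sk in(("r",(417.1,240.5),(425,237.1),(403.4,292)),("y",(367.1,236.6),(371.3,232.4),(362.7,266.5))):
    print(n,onz(T,*c,51),onz(T,*k,111),onz(S,*sk,111),*tri(T,k,S,sk))
s=sense();print(s["tool_pos"],s["tcp_rot"],s["time"])
E
```

```text
r [ 498.9 -233.1   51. ] [ 498.1 -233.1  111. ] [ 497.8 -232.1  111. ] [ 497.7 -232.6  111.5] 0.9731013073444971
y [ 507.7 -133.8   51. ] [ 507.9 -133.5  111. ] [ 506.8 -132.3  111. ] [ 507.3 -132.9  111.2] 1.5551162047322122
[153.5 580.  404.5] [-180.     0.   165.2] 0.4
```

```bash
cat >> h.py <<'E'
def totool(R,w): return np.round(R.T@np.array(w)/100,3)
from scipy.spatial.transform import Rotation as Ro
def plan(goal,yaw):
    "tool shift (scaled) and rotvec (scaled) from measured pose to world goal"
    s=sense();R=Ro.from_euler("xyz",s["tcp_rot"],degrees=True);G=Ro.from_euler("xyz",[180,0,yaw],degrees=True)
    d=np.array(goal)-s["tool_pos"]
    print("t",s["time"].__round__(2),"pos",s["tool_pos"].round(1),"rpy",s["tcp_rot"].round(2),"F",s["ft_force"].round(1),"gap",round(s["finger_gap"],1))
    print("shift cur",(R.inv().apply(d)/100).round(4),"shift aftturn",(G.inv().apply(d)/100).round(4),"turn",((R.inv()*G).as_rotvec(degrees=True)/60).round(4))
E
python3 - <<'E'
from h import *
plan([498,-233,404],84.7)
p=np.array([153.5,580]);w=(np.array([420,250])-p)/8
for i in range(8):
    R=Ro.from_euler("xyz",[180,0,165.17-10.06*i],degrees=True); print((R.inv().apply([*w,0])/100).round(2))
E
```

```text
t 0.4 pos [153.5 580.  404.5] rpy [-179.98    0.    165.17] F [ 0.4 -0.2  0.7] gap 85.7
shift cur [-5.4107 -6.9775  0.0075] shift aftturn [-7.7769e+00  4.1811e+00  5.3000e-03] turn [-2.0000e-04  2.0000e-04  1.3412e+00]
[-0.43 -0.31 -0.  ]
[-0.48 -0.23 -0.  ]
[-0.51 -0.15 -0.  ]
[-0.53 -0.06 -0.  ]
[-0.53  0.04  0.  ]
[-0.51  0.13  0.  ]
[-0.48  0.22  0.  ]
[-0.44  0.3   0.  ]
```

```bash
python3 -m jog '-0.43 -0.31 0 0 0 0.1677 -1;-0.48 -0.23 0 0 0 0.1677 -1;-0.51 -0.15 0 0 0 0.1677 -1;-0.53 -0.06 0 0 0 0.1677 -1;-0.53 0.04 0 0 0 0.1677 -1' 40
python3 -m jog '-0.51 0.13 0 0 0 0.1677 -1;-0.48 0.22 0 0 0 0.1677 -1;-0.44 0.30 0 0 0 0.1677 -1;-0.52 0.13 0 0 0 0 -1;-0.52 0.13 0 0 0 0 -1'
python3 -m jog '-0.52 0.13 0 0 0 0 -1;-0.52 0.13 0 0 0 0 -1;-0.52 0.13 0 0 0 0 -1;0 0 0 0 0 0 -1;0 0 0 0 0 0 -1'
python3 -c "
from h import *
plan([498.2,-232.8,320],84.7)"
```

```text
time: 1.02
tool_pos: [321.8, 372.2, 405.0]
tcp_rot: [180.0, -0.0, 114.5]
ft_force: [0.7, 0.1, 0.0]
finger_gap: 85.3
grip_force: 0.0
time: 1.65
tool_pos: [437.9, 143.0, 404.8]
tcp_rot: [180.0, -0.0, 84.7]
ft_force: [0.7, 0.2, 0.1]
finger_gap: 85.3
grip_force: 0.0
time: 2.28
tool_pos: [461.9, -14.2, 404.7]
tcp_rot: [-180.0, -0.0, 84.6]
ft_force: [0.8, 0.2, -0.0]
finger_gap: 85.7
grip_force: 0.0
t 2.27 pos [461.9 -14.2 404.7] rpy [-1.7999e+02 -3.0000e-02  8.4620e+01] F [ 0.8  0.2 -0. ] gap 85.7
shift cur [-2.143   0.5664  0.8459] shift aftturn [-2.1434  0.5633  0.847 ] turn [-0.0001 -0.0005 -0.0013]
```

```bash
python3 -m jog '-0.53 0.14 0 0 0 0 -1;-0.53 0.14 0.1 0 0 0 -1;-0.53 0.14 0.25 0 0 0 -1;-0.55 0.146 0.25 0 0 0 -1;0 0 0.2 0 0 0 -1'
python3 -m jog '0 0 0 0 0 0 -1;0 0 0 0 0 0 -1'
python3 - <<'E'
from h import *
plan([498.2,-232.8,238],84.7)
c=np.hstack([cv2.resize(snapshot("top")["img"][150:330,330:530],(400,360)),cv2.resize(snapshot("side")["img"][200:380,300:500],(400,360))])
cv2.imwrite("pics/pre.png",c[:,:,::-1])
E
```

```text
time: 2.9
tool_pos: [498.9, -234.1, 323.2]
tcp_rot: [-180.0, 0.0, 84.6]
ft_force: [-0.9, 1.3, 0.2]
finger_gap: 85.1
grip_force: 0.0
time: 3.15
tool_pos: [499.0, -230.9, 325.7]
tcp_rot: [179.9, 0.0, 84.8]
ft_force: [-0.0, -0.4, 0.8]
finger_gap: 85.2
grip_force: 0.0
t 3.15 pos [ 499.  -230.9  325.7] rpy [179.95   0.    84.81] F [-0.  -0.4  0.8] gap 85.2
shift cur [-0.0197 -0.0075  0.8768] shift aftturn [-0.0197 -0.0067  0.8768] turn [0.0009 0.     0.0019]
```

View pics/pre.png

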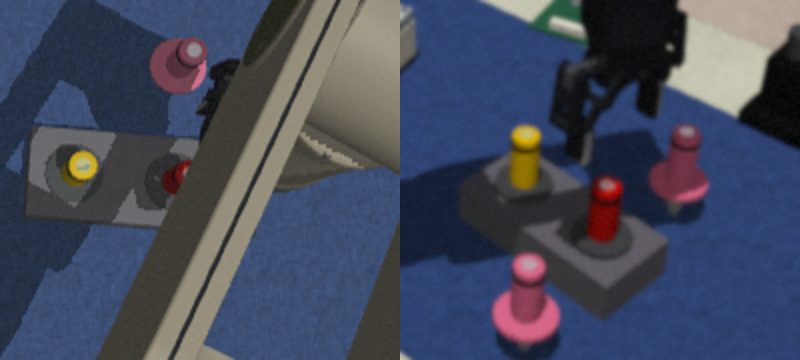

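The gripper sits squarely above the red probe: side crop shows the fingers at (580,150) and (650,100), either side of the red knob at (605,190). The pink ones are clear, so I descend.

```bash
python3 -m jog '-0.02 -0.007 0.2 0 0 0 -1;0 0 0.25 0 0 0 -1;0 0 0.25 0 0 0 -1;0 0 0.15 0 0 0 -1;0 0 0 0 0 0 -1'
python3 -m jog '0 0 0 0 0 0 -1;0 0 0 0 0 0 1;0 0 0 0 0 0 1;0 0 0 0 0 0 1;0 0 0 0 0 0 1' 50
python3 -m jog '0 0 0 0 0 0 1;0 0 0 0 0 0 1;0 0 0 0 0 0 1;0 0 0 0 0 0 1' 50
```

```text
time: 3.88
tool_pos: [496.9, -234.1, 238.0]
tcp_rot: [-179.8, -0.1, 84.7]
ft_force: [-0.3, -0.1, 0.9]
finger_gap: 85.0
grip_force: 0.0
time: 4.5
tool_pos: [497.8, -234.7, 240.2]
tcp_rot: [179.9, 0.0, 84.7]
ft_force: [0.6, 1.3, 2.9]
finger_gap: 27.0
grip_force: 49.2
time: 5.0
tool_pos: [497.8, -234.7, 240.2]
tcp_rot: [180.0, 0.0, 84.7]
ft_force: [0.4, -0.1, 4.8]
finger_gap: 27.1
grip_force: 49.3
```

```bash
python3 -m jog '0 0 -0.15 0 0 0 1;0 0 -0.3 0 0 0 1;0 0 -0.4 0 0 0 1;0 0 -0.4 0 0 0 1;0 0 -0.15 0 0 0 1'
python3 -m jog '0.2 0.003 0 0 0 0 1;0.45 0.007 0 0 0 0 1;0.55 0.01 0 0 0 0 1;0.55 0.01 0 0 0 0 1;0.55 0.01 0 0 0 0 1'
python3 -m jog '0.55 0.01 0 0 0 0 1;0.55 0.01 0 0 0 0 1;0.5 0.01 0 0 0 0 1;0.4 0.007 0 0 0 0 1;0.2 0 0 0 0 0 1'
python3 -m jog '0.2 0 0 0 0 0 1;0 0 0 0 0 0 1;0 0 0 0 0 0 1;0 0 0 0 0 0 1'
python3 - <<'E'
from h import *
plan([549,232.5,330],84.7)
for n in("top","side"): cv2.imwrite(f"pics/{n}1.png",snapshot(n)["img"][:,:,::-1])
c=np.hstack([cv2.resize(cv2.imread("pics/top1.png")[120:320,90:290],(400,400)),cv2.resize(cv2.imread("pics/side1.png")[80:280,150:350],(400,400))]);cv2.imwrite("pics/c1.png",c)
E
```

```text
time: 5.62
tool_pos: [498.0, -234.8, 383.0]
tcp_rot: [179.8, 0.1, 84.7]
ft_force: [-0.3, -0.0, -1.1]
finger_gap: 26.7
grip_force: 49.3
time: 6.25
tool_pos: [521.9, -3.2, 377.2]
tcp_rot: [-179.8, -0.0, 84.7]
ft_force: [0.4, 0.7, -1.4]
finger_gap: 26.9
grip_force: 49.3
time: 6.88
tool_pos: [545.7, 215.5, 377.1]
tcp_rot: [-179.8, 0.1, 84.8]
ft_force: [0.1, -0.5, -1.8]
finger_gap: 26.7
grip_force: 49.3
time: 7.38
tool_pos: [549.0, 231.7, 379.7]
tcp_rot: [180.0, 0.0, 84.6]
ft_force: [0.6, -0.9, -0.6]
finger_gap: 26.8
grip_force: 49.3
t 7.38 pos [549.  231.7 379.7] rpy [1.80e+02 1.00e-02 8.46e+01] F [ 0.6 -0.9 -0.6] gap 26.8
shift cur [ 0.0076 -0.0008  0.4972] shift aftturn [ 0.0075 -0.0008  0.4972] turn [ 0.      0.0002 -0.0016]
```

View pics/c1.png

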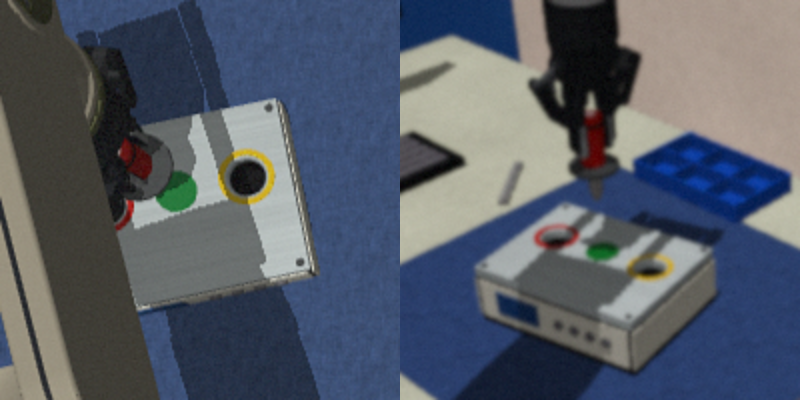

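The probe is held upright above the plate. Its tip is at side-crop (597,197), which is full-image (248.5,178.5), and the green spot is below it at (602,252).

```bash
python3 - <<'E'
from h import *
S=snapshot("side");print(onz(S,248.5,178.5,144.5).round(1))
E
python3 -m jog '0.005 0 0.2 0 0 0 1;0 0 0.25 0 0 0 1;0 0 0.1 0 0 0 1;0 0 0 0 0 0 1;0 0 0 0 0 0 1'
python3 - <<'E'
from h import *
plan([549,232.5,310],84.7)
S=snapshot("side");cv2.imwrite("pics/c2.png",cv2.resize(S["img"][150:250,190:310],(720,600),interpolation=cv2.INTER_CUBIC)[:,:,::-1])
E
```

```text
[552.9 237.4 144.5]
time: 8.15
tool_pos: [549.2, 233.3, 325.5]
tcp_rot: [179.9, -0.0, 84.7]
ft_force: [1.3, 0.4, -1.0]
finger_gap: 26.7
grip_force: 49.3
t 8.15 pos [549.2 233.3 325.5] rpy [ 1.7994e+02 -2.0000e-02  8.4680e+01] F [ 1.3  0.4 -1. ] gap 26.7
shift cur [-0.0084 -0.0015  0.1549] shift aftturn [-0.0083 -0.0014  0.1549] turn [ 0.001  -0.0004 -0.0003]
```

View pics/c2.png

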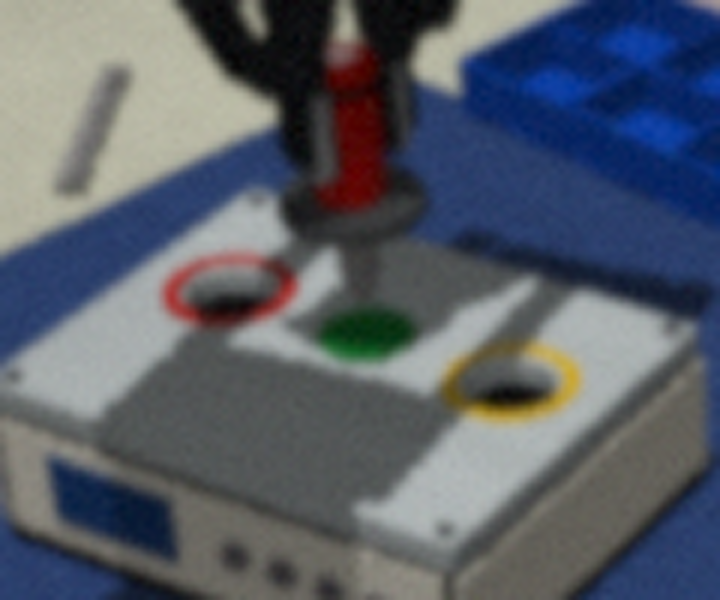

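The tip is at crop (364,300), about 15 mm above the plate, and it projects to the green centre (367,333). I'll touch down gently.

```bash
python3 -m jog '-0.008 0 0.06 0 0 0 1;0 0 0.05 0 0 0 1;0 0 0 0 0 0 1;0 0 0 0 0 0 1'
python3 -m jog '0 0 0.02 0 0 0 1;0 0 0 0 0 0 1;0 0 0 0 0 0 1'
python3 -m jog '0 0 0.015 0 0 0 1;0 0 0 0 0 0 1;0 0 0 0 0 0 1'
```

```text
time: 8.7
tool_pos: [548.8, 232.4, 313.7]
tcp_rot: [-180.0, 0.0, 84.7]
ft_force: [-0.3, 0.7, -0.2]
finger_gap: 26.9
grip_force: 49.3
time: 9.07
tool_pos: [548.8, 232.4, 311.7]
tcp_rot: [180.0, -0.0, 84.7]
ft_force: [0.2, -0.3, -1.4]
finger_gap: 26.9
grip_force: 49.3
time: 9.45
tool_pos: [548.9, 232.4, 310.2]
tcp_rot: [180.0, -0.0, 84.7]
ft_force: [0.4, -0.0, -1.5]
finger_gap: 26.8
grip_force: 49.3
```

```bash
python3 -m jog '0 0 0.01 0 0 0 1;0 0 0 0 0 0 1;0 0 0 0 0 0 1'
python3 -m jog '0 0 0.005 0 0 0 1;0 0 0 0 0 0 1'
```

```text
time: 9.82
tool_pos: [548.9, 232.5, 310.1]
tcp_rot: [180.0, -0.0, 84.7]
ft_force: [-1.8, -0.7, 5.2]
finger_gap: 26.9
grip_force: 49.8
time: 10.07
tool_pos: [549.0, 232.5, 310.0]
tcp_rot: [180.0, -0.0, 84.7]
ft_force: [-3.4, -0.4, 7.1]
finger_gap: 26.4
grip_force: 50.0
```

```bash
python3 -m jog '0.03 -0.009 0 0 0 0 1;0.04 -0.012 0 0 0 0 1;0.04 -0.012 0 0 0 0 1;0.04 -0.012 0 0 0 0 1'
```

```text
time: 10.58
tool_pos: [546.4, 247.5, 310.0]
tcp_rot: [179.8, 0.0, 84.7]
ft_force: [0.4, -3.4, 5.3]
finger_gap: 27.1
grip_force: 49.6
```

```bash
python3 -m jog '0.04 -0.012 0 0 0 0 1;0.04 -0.012 0 0 0 0 1;0.04 -0.012 0 0 0 0 1;0.04 -0.012 0 0 0 0 1'
python3 -m jog '0.04 -0.012 0 0 0 0 1;0.04 -0.012 0 0 0 0 1;0.04 -0.012 0 0 0 0 1'
python3 -c "
from h import *
plan([535.5,299.5,310],84.7)"
```

```text
time: 11.08
tool_pos: [543.1, 263.9, 310.1]
tcp_rot: [179.8, 0.0, 84.7]
ft_force: [1.0, -3.3, 6.0]
finger_gap: 27.0
grip_force: 49.6
time: 11.45
tool_pos: [540.7, 276.2, 310.1]
tcp_rot: [179.8, 0.0, 84.7]
ft_force: [0.9, -2.5, 5.3]
finger_gap: 26.8
grip_force: 49.6
t 11.45 pos [540.7 276.2 310.1] rpy [1.7985e+02 1.0000e-02 8.4660e+01] F [ 0.9 -2.5  5.3] gap 26.8
shift cur [ 0.2276 -0.0733  0.0006] shift aftturn [ 0.2276 -0.0731  0.0008] turn [ 0.0025  0.0001 -0.0007]
```

```bash
python3 -m jog '0.04 -0.013 0 0 0 0 1;0.04 -0.013 0 0 0 0 1;0.04 -0.013 0 0 0 0 1'
python3 -m jog '0.04 -0.013 0 0 0 0 1;0.04 -0.013 0 0 0 0 1'
python3 -m jog '0.02 -0.005 0 0 0 0 1;0 0 0 0 0 0 1;0 0 0 0 0 0 1'
python3 -c "
from h import *
plan([535.5,299.5,310],84.7)
S=snapshot('side');cv2.imwrite('pics/c3.png',cv2.resize(S['img'][140:240,170:290],(720,600),interpolation=cv2.INTER_CUBIC)[:,:,::-1])"
```

```text
time: 11.82
tool_pos: [536.9, 289.0, 308.2]
tcp_rot: [-179.9, 0.0, 84.7]
ft_force: [-0.1, -0.1, -1.5]
finger_gap: 27.2
grip_force: 49.3
time: 12.08
tool_pos: [535.1, 297.3, 308.3]
tcp_rot: [-180.0, 0.0, 84.7]
ft_force: [-1.2, -0.1, -0.4]
finger_gap: 26.9
grip_force: 49.3
time: 12.45
tool_pos: [535.1, 298.9, 308.7]
tcp_rot: [180.0, 0.0, 84.7]
ft_force: [-0.1, -0.6, -0.5]
finger_gap: 26.6
grip_force: 49.3
t 12.45 pos [535.1 298.9 308.7] rpy [180.     0.    84.67] F [-0.1 -0.6 -0.5] gap 26.6
shift cur [ 0.0063  0.0035 -0.0131] shift aftturn [ 0.0063  0.0035 -0.0131] turn [ 0.      0.0001 -0.0005]
```

View pics/c3.png

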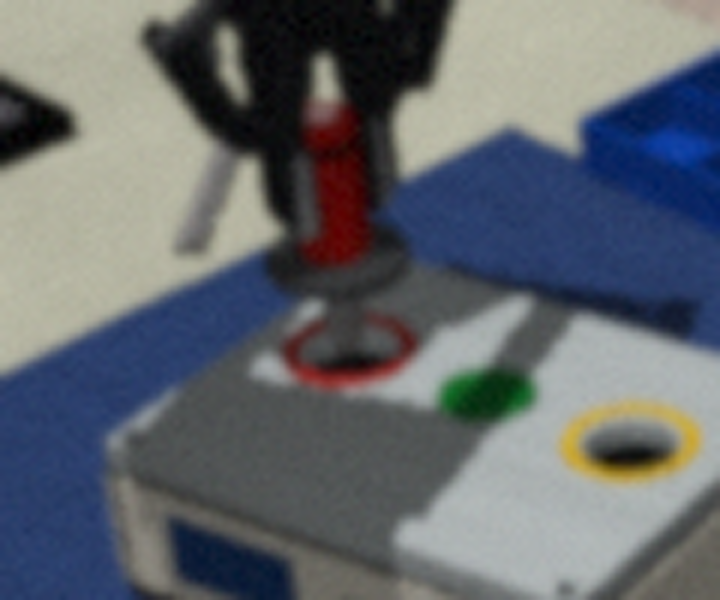

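The tip has dropped free of the plate (contact force gone). It is at crop (347,348), centred in the red ring (350,349). I lower it until the collar seats.

```bash
python3 -m jog '0 0 0.08 0 0 0 1;0 0 0.12 0 0 0 1;0 0 0.1 0 0 0 1;0 0 0.05 0 0 0 1;0 0 0 0 0 0 1'
python3 -m jog '0 0 0 0 0 0 1;0 0 0.02 0 0 0 1;0 0 0 0 0 0 1;0 0 0 0 0 0 1'
python3 -m jog '0 0 0.012 0 0 0 1;0 0 0 0 0 0 1;0 0 0 0 0 0 1'
```

```text
time: 13.12
tool_pos: [534.8, 298.9, 272.9]
tcp_rot: [-179.9, 0.0, 84.7]
ft_force: [-0.0, 0.5, -1.9]
finger_gap: 27.0
grip_force: 49.3
time: 13.62
tool_pos: [535.1, 299.0, 271.8]
tcp_rot: [180.0, -0.0, 84.7]
ft_force: [-0.5, -0.4, -1.3]
finger_gap: 27.3
grip_force: 49.3
time: 14.0
tool_pos: [535.0, 299.0, 270.4]
tcp_rot: [-180.0, 0.0, 84.7]
ft_force: [-1.2, 1.1, -1.4]
finger_gap: 27.2
grip_force: 49.3
```

```bash
python3 -m jog '0 0 0.01 0 0 0 1;0 0 0 0 0 0 1;0 0 0 0 0 0 1'
```

```text
time: 14.38
tool_pos: [535.1, 299.0, 270.2]
tcp_rot: [180.0, -0.0, 84.7]
ft_force: [-1.9, -1.8, 6.3]
finger_gap: 27.1
grip_force: 49.7
```

```bash
python3 -m jog '0 0 -0.006 0 0 0 1;0 0 0 0 0 0 1;0 0 0 0 0 0 -1;0 0 0 0 0 0 -1;0 0 0 0 0 0 -1'
python3 -m jog '0 0 0 0 0 0 -1;0 0 0 0 0 0 -1;0 0 0 0 0 0 -1;0 0 0 0 0 0 -1'
python3 -m jog '0 0 -0.1 0 0 0 -1;0 0 -0.3 0 0 0 -1;0 0 -0.4 0 0 0 -1;0 0 -0.4 0 0 0 -1;0 0 -0.2 0 0 0 -1'
python3 -m jog '-0.3 0 0 0 0 0 -1;-0.5 0 0 0 0 0 -1;-0.5 0 0 0 0 0 -1;-0.3 0 0 0 0 0 -1;0 0 0 0 0 0 -1'
python3 -m jog '0 0 0 0 0 0 -1;0 0 0 0 0 0 -1;0 0 0 0 0 0 -1;0 0 0 0 0 0 -1'
python3 -c "
from h import *
S=snapshot('side')['img'];cv2.imwrite('pics/f.png',np.hstack([cv2.resize(S[140:320,160:440],(800,514))])[:,:,::-1])"
```

```text
time: 15.0
tool_pos: [535.0, 299.0, 269.9]
tcp_rot: [-180.0, 0.0, 84.7]
ft_force: [0.6, 0.3, -0.6]
finger_gap: 79.5
grip_force: 0.0
time: 15.5
tool_pos: [535.1, 299.0, 270.1]
tcp_rot: [-180.0, 0.0, 84.7]
ft_force: [-0.7, 0.3, -0.6]
finger_gap: 85.6
grip_force: 0.0
time: 16.12
tool_pos: [535.4, 299.2, 413.8]
tcp_rot: [179.8, -0.1, 84.7]
ft_force: [-0.1, -0.4, 0.6]
finger_gap: 85.5
grip_force: 0.0
time: 16.75
tool_pos: [520.1, 137.8, 409.7]
tcp_rot: [-180.0, 0.0, 84.5]
ft_force: [0.2, 0.4, 0.5]
finger_gap: 85.1
grip_force: 0.0
time: 17.25
tool_pos: [520.2, 140.2, 410.0]
tcp_rot: [-180.0, 0.0, 84.7]
ft_force: [0.0, -0.3, -0.0]
finger_gap: 85.6
grip_force: 0.0
```

View pics/f.png

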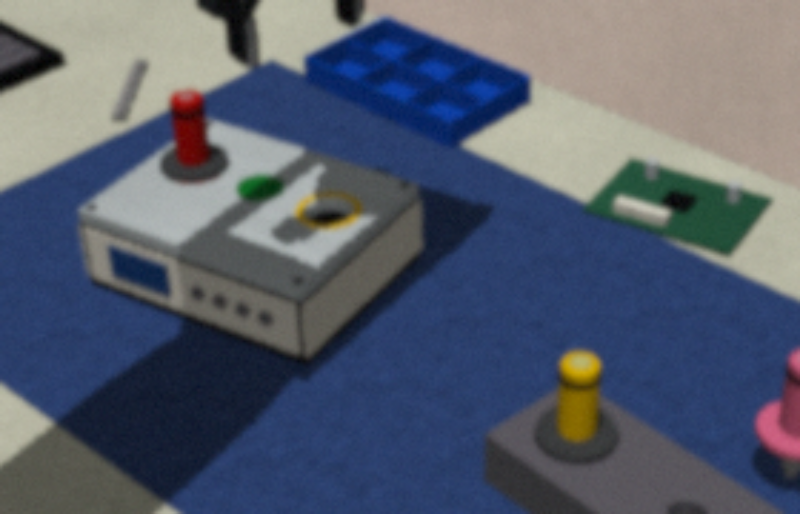

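The red probe stands upright with its collar covering the red ring at crop (193,160). The yellow probe is still in the rack at (577,410), and the gripper is well clear.

```bash
python3 -c "
from bench import *
print(hand_in())"
```

```text
the job is handed in; nothing more can be done
None
```

Handed in at about 17 s: the red probe touched down on the green spot, slid across the plate, dropped into the red-ringed well and stands upright with its collar on the plate; the yellow probe is still in the rack.

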